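Load a work carrier on the engraver's indexing table and turn it under the head

ROBOT

A 6-joint arm with a two-finger parallel gripper is mounted at the origin on the work surface. World frame = base frame: x ahead of the robot, y to its left, z up, the work surface at z = 0. Lengths are in m, angles in rad, forces in N, time in s.
With the tool pointing down it reaches from about 0.275 to 1 m from the base axis. Payload 8.4 kg.
Tool frame: the origin (TCP) lies on the centre line of the jaws, within the pads' length; the fingertips stand 17 mm ahead of it and the grasp point (between the pads) lies 2 mm behind it (bot.tcp_to_tips is the z of the fingertips in the tool frame, in m); z points along the fingers, y is the line along which they close (so a half turn about z gives the same grasp; the last joint's range is limited). The gripper opens to 85 mm and grips with 20 to 120 N. Pads are 22 mm wide; open, the fingers measure 114 mm over their backs; the gripper's body (76 mm by 85 mm) begins 54 mm behind the grasp point. The pads swing forward as they close: fully open they stand 13 mm farther back than shut.
Start: joints at [-0.002, 0.353, 1.633, -0, 1.155, -0.002], TCP at [0.625, -0, 0.248] pointing down, gripper open.
Joint ranges: [-2.63, 2.63], [-0.92, 2.1], [0.06, 2.66], [-1.3, 4.44], [0, 2.69], [-3.02, 3.02]. Speed limits (rad/s): [2.22, 2.22, 2.79, 3.14, 3.14, 3.14].

INTERFACE

Orientations are given as a unit quaternion [x, y, z, w].
In Python, from workcell import bot, hand, kinematics, get_obs, vision, hand_in gives the robot as it stands. The module is installed in compiled form; this text tells all that it offers. Calls block until the motion is done:
- bot.reach(position, orientation): joint-space move of the TCP to a pose.
- bot.servo_line(position, ori=None, velocity=0.15): straight line of the TCP; ori=None keeps the orientation; velocity is the mean speed in m/s.
- bot.goto_joints(angles): joint-space move.
- hand.move_gripper(opening, strength=None): finger opening in m; strength is the grip in N (None keeps the last); returns when the fingers have stopped.
- bot.dwell(seconds).
- kinematics.solve_ik(position, orientation): joint angles nearest the present ones, or None.
- get_obs(): the state.
- vision.read_camera(name): name is "scene" or "side" or "wrist"; returns a dict with "frame" (420x560x3 uint8, red, green, blue), "intrinsics" (3x3 intrinsics, pixels), "view" (4x4, takes a point from world to camera coordinates). Camera axes: x right, y down, z forward; pixel columns grow to the right and rows downward; lengths in m; the calibration is good to about 2 mm. A picture is of the moment at which its call begins. There is no depth.
A pose or a line that the arm cannot do raises bot.IKError and nothing moves.
- hand_in(): hands the job in; it is judged then, once.
The state is a dict: "time_s": time; "joint_pos": joint angles; "joint_vel": joint speeds; "joint_efforts": joint torques, N m; "position": TCP position; "orientation": TCP orientation; "wrist_force": force on the tool from outside, world axes, zero at the start; "ft_torque": the same for the moment, N m; "gripper_width": finger opening in m; "grip_force": force on a finger pad.
Only numpy, scipy, OpenCV 4.12 (cv2) and the standard library are available. Lean on these libraries where they do the work, as an engineer would, in place of code of your own. Each camera call takes 0.05 s, during which the arm holds its last target. There are 200 camera calls.

TASK

Take the wooden work carrier out of its cradle and lay it in the nest on the engraver's round indexing table, face up, fully down between the nest's side walls with its round nose close up to the end stop at the rim; the cradle and the nest each leave only the opposite end of the carrier free to hold, so set it down on the bench on the way and take it by its other end. Then turn the indexing table by its upright handle post until the nest points straight under the snout of the marking unit and the table sits in its detent there, with the carrier still in the nest. Leave everything else on the bench where it stands.

Things in the scene. Friction and masses are not known exactly. Their poses are not given: they have to be found in the camera images.
- carrier: loose beech bar 160 long x 30 wide x 32 high (mm), 0.15 kg. Nose end (+x): half round of radius 15, brass disc 25 across on top. Tail end (-x): square, small dark dot on top. Origin: centre of the underside; x to the nose, z up. Starts in the cradle, tail between its walls, about 60 of the nose end sticking out.
- carrier_nose (a point): the nose tip of the carrier, at its underside: 80 from the carrier's origin along its x.
- cradle: fixed wooden holder, open at the top and at its +x end. Floor 8 thick; two side walls 20 thick, 35 apart, tops 44 above the bench (4 above the carrier), from x = -68 to +50; end wall at -x. Origin: bench level, in the channel's middle. The carrier lies along x, nose to +x, its origin about 36 from the cradle's.
- indexer: fixed engraver. Origin: bench level on the turntable's axis. Turntable: aluminium disc, radius 130, top 45 above the bench. Marking unit: grey box 110 wide, 125 high, 165 to 285 along the indexer's +y; its snout, 45 wide, reaches in to 102 from the axis, 97 to 123 above the bench. Plunger block to 185 along +x, 50 high.
- turntable (a joint): angle of the indexing table (rad), limits -0.5 to 2.6, grows clockwise seen from above. 0: the nest points along the indexer's +y, under the snout. Spring detents at 0, 0.785, 1.571, 2.356: each pulls in from about 0.04 rad and takes about 5 N at the handle to leave; light friction between them.
- nest (a point): where the carrier's origin belongs: on the nest's floor, 36 from the axis, 49 above the bench; x points out to the rim (nose that way). Channel 35 wide; walls 12 thick, tops 34 above the floor, from x = -11 to +89; end stop at +83. The tail end (60) lies free, 4 above the disc. Two clamp blocks, 18 high, on the disc 83 to 113 from the axis, at right angles to the nest.
- handle (a point): centre of the top of the upright black handle post on the turntable: round, diameter 22, top 100 above the bench, the grip 45 long below it; stands 105 from the axis, on the far side of the axis from the nest. Turns with the table.
- brush: bystander: bench brush, 130 x 46, 45 high, long along its x; origin under its centre.
- bench_block: bystander: steel bench block, 70 x 70, 24 high; origin under its centre.
- jar: bystander: amber glass jar with a steel lid, diameter 66, 85 high; origin under its centre.
- tin: bystander: closed flat tin, 97 x 62, 28 high, long along its x; origin under its centre.
- mallet: bystander: small wooden mallet lying down, 50 high, from -95 to +75 along its x, head 75 wide at +50; origin at bench level.
- bottle: bystander: amber bottle, diameter 72, 190 high; origin under its centre.
There are look-alikes about, which are no part of the job. Leave any green look-alike of the carrier alone.

How it is judged:
On the way, in this order (a step that is already met when the one before it is completed fails the run):
1. the carrier lies flat on the bench, let go (height (world z) of carrier below 0.004 m and angle between carrier's own z axis and vertical below 0.1 rad and contact force between carrier and the fingers below 0.1 N), for 0.1 s.
2. the carrier lies seated in the nest and let go, while the table is still turned away from the marking unit (x of carrier_nose in the frame of nest between 0.067 and 0.087 m and y of carrier in the frame of nest between -0.006 and 0.006 m and z of carrier in the frame of nest between -0.004 and 0.004 m and angle between carrier's own z axis and vertical below 0.07 rad and value of joint turntable above 0.4 rad and contact force between carrier and the fingers below 0.1 N), for 0.2 s.
At the end, for the whole second after the job is handed in: Table at rest in the detent under the marking unit (joint within 0.035 rad of 0); carrier at rest in the nest, face up (tilt under 0.07 rad), within 4 mm of its floor and 6 mm of its middle line, nose outward, at most 16 mm short of the end stop; every bystander within 30 mm of its start (x of carrier_nose in the frame of nest between 0.067 and 0.087 m and y of carrier in the frame of nest between -0.006 and 0.006 m and z of carrier in the frame of nest between -0.004 and 0.004 m and angle between carrier's own z axis and vertical below 0.07 rad and value of joint turntable between -0.035 and 0.035 rad and linear speed of carrier below 0.02 m/s and velocity of joint turntable between -0.05 and 0.05 rad/s); the robot touches nothing.
It fails at once if a bystander is pushed more than 30 mm from its place (distance of any of brush, bench_block, jar, tin, mallet, bottle from where it was at the start of the episode above 0.03 m).
It also fails if it takes over 67 s, if anything falls off the work surface, if the arm or the gripper's body presses on something with over 40 N, if the wrist force passes 120 N, or if a joint passes its speed limit or range.

## Working session

There is one attempt and no reset: what is moved stays moved. The work goes in short steps, each a Python script; the robot and the scene stay as the last script left them, time stands still between calls to the robot, and variables do not carry over. Pictures are saved under pics/ and viewed, at most 10 in all, crops included, and the job is handed in when it is done.

```bash
mkdir -p pics; cat > h.py <<'E'
import numpy as np, cv2
from workcell import bot, hand, kinematics, get_obs, vision, hand_in
from scipy.spatial.transform import Rotation as R
def cam(n,save=None):
    c=vision.read_camera(n)
    if save: cv2.imwrite(f'pics/{save}.png',c['frame'][:,:,::-1])
    return c
def ray(c,px):
    V=np.array(c['view']);K=np.array(c['intrinsics'])
    d=V[:3,:3].T@np.linalg.solve(K,[px[0],px[1],1.]);o=-V[:3,:3].T@V[:3,3]
    return o,d
def onz(c,px,z):
    o,d=ray(c,px);return o+d*(z-o[2])/d[2]
def proj(c,p):
    V=np.array(c['view']);q=np.array(c['intrinsics'])@(V[:3,:3]@np.array(p)+V[:3,3]);return q[:2]/q[2]
def down(a):  # tool down, tool y (closing line) at world angle a
    y=np.array([np.cos(a),np.sin(a),0]);z=np.array([0,0,-1.]);x=np.cross(y,z)
    return R.from_matrix(np.c_[x,y,z]).as_quat()
E
python3 - <<'E'
from h import *
a=cam('scene','scene');b=cam('side','side')
np.savez('c0',a=a['frame'],b=b['frame'])
for c in(a,b):
    o,d=ray(c,(280,210));print(o,d,onz(c,(280,210),0))
print(get_obs()['time_s'],get_obs()['orientation'])
E
```

```text
[ 1.24859    -0.29875516  0.96141841] [-0.62686552  0.17338497 -0.75961549] [ 0.45518852 -0.07930794  0.        ]
[ 0.39335504 -1.07067182  0.80132222] [ 0.09513237  0.82030356 -0.56398273] [0.52852174 0.09483811 0.        ]
0.1 [ 7.07109204e-01  7.07104069e-01 -4.45473487e-04 -4.58627321e-04]
```

View pics/scene.png

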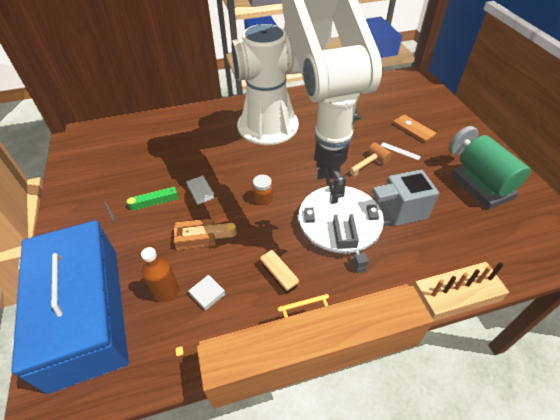

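View pics/side.png

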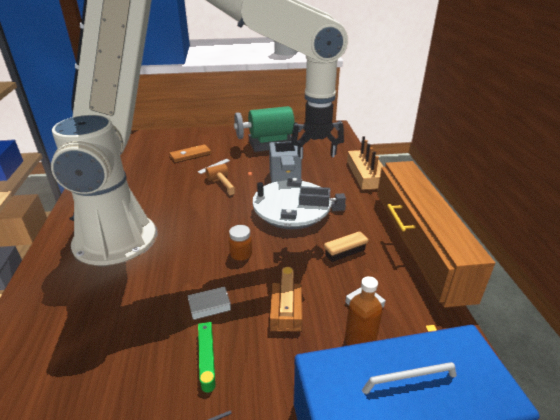

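The scene view shows the carrier in its cradle at about (205,233), with its nose and brass disc at (230,230). The green look-alike is at (152,198). The turntable is at (341,218), the handle at (338,183), the nest at (346,232), the marking unit at (405,197) and the plunger block at (360,262). The only wooden bar lying between cradle walls with a brass nose is the one at (205,233). The bar at (279,270) is the brush and the one at (414,128) has no cradle. I'll confirm this in an enlarged crop.

```bash
python3 - <<'E'
import numpy as np,cv2
f=np.load('c0.npz');a=f['a'][:,:,::-1];b=f['b'][:,:,::-1]
A=cv2.resize(a[160:280,160:440],(784,336),interpolation=cv2.INTER_CUBIC)
B1=cv2.resize(b[250:340,240:340],(311,260)[:2],interpolation=cv2.INTER_CUBIC)
B2=cv2.resize(b[140:240,240:360],(312,260),interpolation=cv2.INTER_CUBIC)
o=np.zeros((600,784,3),np.uint8);o[:336]=A;o[340:600,:311]=B1;o[340:600,320:632]=B2
cv2.imwrite('pics/crop1.png',o)
E
```

```text
(no output)
```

View pics/crop1.png

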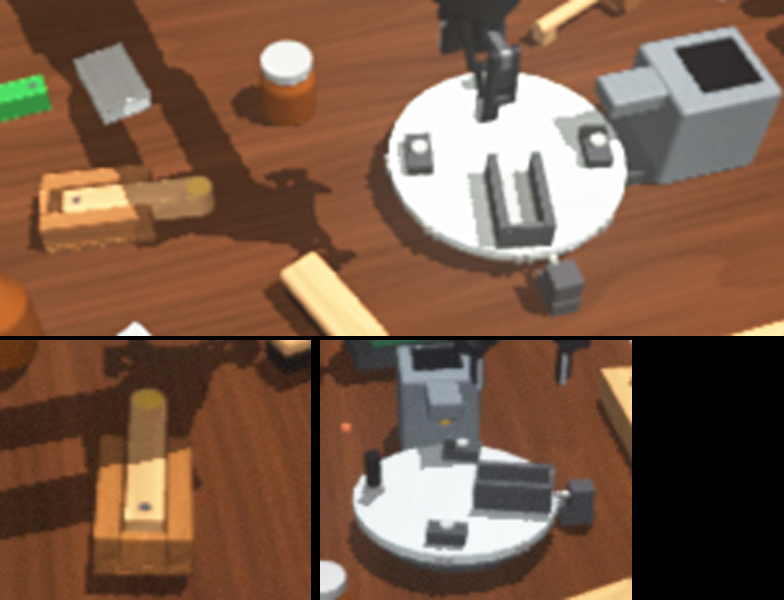

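The crop confirms it: the carrier has the dark dot at scene (187.5,231.4) and the brass disc at (230.7,227.1). The nest points at the plunger block, so the table is turned about 1.57 rad.

```bash
cat >> h.py <<'E'
def tri(c1,p1,c2,p2):
    o1,d1=ray(c1,p1);o2,d2=ray(c2,p2)
    t=np.linalg.lstsq(np.c_[d1,-d2],o2-o1,rcond=None)[0]
    q1,q2=o1+d1*t[0],o2+d2*t[1];return (q1+q2)/2,np.linalg.norm(q1-q2)
def disc(c,z=.045):
    from scipy.optimize import least_squares
    f=c['frame'].astype(int);m=((f.min(2)>150)&(f.max(2)-f.min(2)<45)).astype(np.uint8)
    m=cv2.morphologyEx(m,cv2.MORPH_CLOSE,np.ones((3,3)))
    n,l,s,_=cv2.connectedComponentsWithStats(m)
    ks=[k for k in range(1,n) if s[k,0]>230 and s[k,0]+s[k,2]<400 and s[k,1]>160 and s[k,1]+s[k,3]<300];k=max(ks,key=lambda k:s[k,4])
    h=cv2.convexHull(max(cv2.findContours((l==k).astype(np.uint8),0,1)[0],key=len))[:,0]
    P=np.array([onz(c,p,z)[:2] for p in h])
    r=least_squares(lambda v:np.hypot(*(P-v[:2]).T)-v[2],[*P.mean(0),.13],loss='soft_l1',f_scale=.002)
    return r.x,s[k],np.abs(r.fun).max()
E
python3 - <<'E'
from h import *
a=cam('scene');b=cam('side')
D,e=tri(a,(230.7,227.1),b,(287.6,270.8));T,e2=tri(a,(187.5,231.4),b,(286.6,307))
print('brass',D,e,'dot',T,e2,onz(a,(230.7,227.1),.04),onz(a,(187.5,231.4),.04), np.hypot(*(D-T)[:2]))
for c in(a,b):print(disc(c))
# nest stop outer corners, marking box ref: from crop px
for n,p,z in [('stopL',(160+497/2.8,160+228/2.8),.083),('stopR',(160+551/2.8,160+226/2.8),.083),('wallL in',(160+490/2.8,160+156/2.8),.083),('wallR in',(160+538/2.8,160+153/2.8),.083),('clampA',(160+420/2.8,160+148/2.8),.063),('clampB',(160+598/2.8,160+142/2.8),.063)]: print(n,onz(a,p,z))
print('handle side',onz(b,(240+373/2.6,140+(452-340)/2.6),.1))
for n,p,z in [('jar',(160+287/2.8,160+60/2.8),.085),('brush',(279,265),.045),('block',(200,186),.024),('bottle',(149,255),.19),('tin?',(207,290),.028),('mallet',(378,152),.05)]: print(n,onz(a,p,z))
E
```

```text
brass [ 0.50915707 -0.25094957  0.03855395] 0.0015713990541821644 dot [ 0.48974438 -0.37957917  0.04065799] 0.0016251824539287667 [ 0.51113528 -0.25149917  0.04      ] [ 0.49003754 -0.38009711  0.04      ] 0.1300862313549241
(array([0.56902753, 0.08286239, 0.13235006]), array([ 298,  186,   86,   69, 3562], dtype=int32), np.float64(0.013608461236487873))
(array([0.57165351, 0.08311107, 0.13704926]), array([ 253,  181,   83,   45, 1749], dtype=int32), np.float64(0.01219992251166184))
stopL [0.68160384 0.02431868 0.083     ]
stopR [0.69473739 0.07717198 0.083     ]
wallL in [0.59187822 0.05211978 0.083     ]
wallR in [0.60256778 0.10247004 0.083     ]
clampA [ 0.54448613 -0.00891635  0.063     ]
clampB [0.59208118 0.18072183 0.063     ]
handle side [0.86783589 0.06519877 0.1       ]
jar [ 0.39311085 -0.11903457  0.085     ]
brush [ 0.68614614 -0.14853548  0.045     ]
block [ 0.29364662 -0.3160815   0.024     ]
bottle [ 0.65886675 -0.46507773  0.19      ]
tin? [ 0.69660916 -0.35545607  0.028     ]
mallet [0.33404323 0.32183591 0.05      ]
```

```bash
python3 - <<'E'
from h import *
u=np.radians(81.4);d=np.array([np.cos(u),np.sin(u)]);O=np.array([.4995,-.3153]);g=O+.047*d
print(g)
bot.reach([*g,.20],down(u-np.pi/2))
hand.move_gripper(.07,40)
a=cam('scene','s2');b=cam('side','d2');w=cam('wrist','w2')
for c in(a,b):print(disc(c))
o=get_obs();print(o['time_s'],o['position'],o['joint_pos'])
print('nose px',proj(w,[*(O+.065*d),.04]),'dot px',proj(w,[*(O-.065*d),.04]))
A=cv2.resize(a['frame'][170:290,250:450,::-1],(500,300),interpolation=cv2.INTER_CUBIC)
B=cv2.resize(b['frame'][165:245,240:360,::-1],(450,300),interpolation=cv2.INTER_CUBIC)
out=np.zeros((600,800,3),np.uint8);out[:300,:500]=A;out[300:,:450]=B
out[300:,450:]=cv2.resize(w['frame'][:,:,::-1],(350,300));cv2.imwrite('pics/crop2.png',out)
E
```

```text
[ 0.50652816 -0.26882845]
(array([0.56922273, 0.08290447, 0.13225588]), array([ 298,  186,   86,   69, 3734], dtype=int32), np.float64(0.01350898874633033))
(array([ 0.54424033, -0.01162623,  0.04888462]), array([274, 209,  30,  17, 242], dtype=int32), np.float64(0.004677786119217077))
1.8 [ 0.50671949 -0.26851869  0.20001124] [-4.89927778e-01  3.24984872e-01  1.79176215e+00  3.96250644e-05
  1.02482896e+00 -3.40428350e-01]
nose px [274.36251792 173.70214561] dot px [274.38758417 309.39619757]
```

View pics/crop2.png

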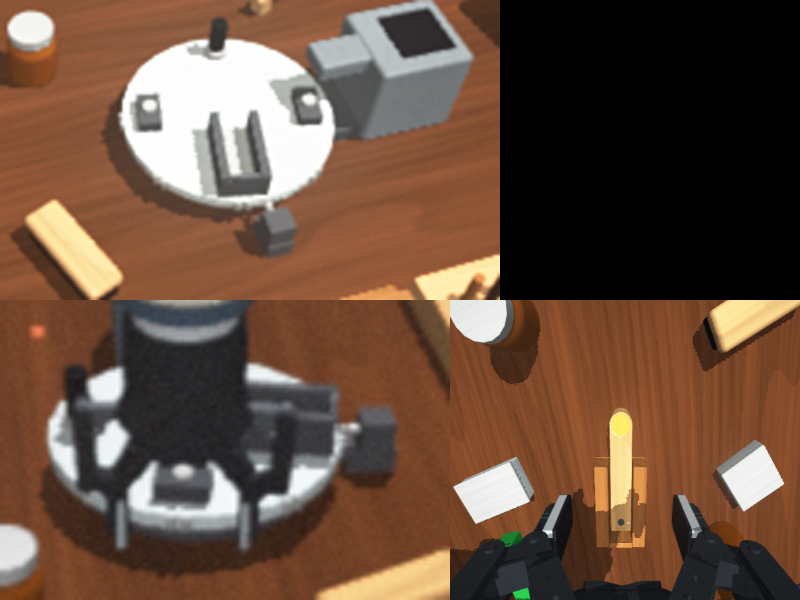

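The wrist view puts the brass disc at (273.6,175) and the dot at (273.6,311). The predictions were (274.4,174) and (274.4,309), so the carrier pose is good to about 1 mm. The handle is clear at scene (337.6,178). Next I pick the carrier up and set it on the bench.

```bash
python3 - <<'E'
from h import *
a=cam('scene');w=cam('wrist')
print('handle',onz(a,(250+219/2.5,170+21/2.5),.1))
print('brush corner',onz(w,((705-450)*1.6,(345-300)*1.4),.045),onz(w,((720-450)*1.6,50*1.4),.045),'jar',onz(w,(35*1.6,15*1.4),.085))
u=np.radians(81.4);d=np.array([np.cos(u),np.sin(u)]);q=down(u-np.pi/2)
g=np.array([.5065,-.2688])
bot.servo_line([*g,.028],q,.1);
hand.move_gripper(.02,50);o=get_obs();print(o['gripper_width'],o['grip_force'],o['wrist_force'])
bot.servo_line([*g,.11],q,.12)
p=np.array([.535,-.145])+.047*d
bot.servo_line([*p,.11],q,.2)
bot.servo_line([*p,.03],q,.12);bot.servo_line([*p,.0203],q,.04)
o=get_obs();print(o['gripper_width'],o['wrist_force'],o['position'])
hand.move_gripper(.06);bot.dwell(.2)
bot.servo_line([*p,.12],q,.15)
t=np.array([.535,-.145])-.0*d
bot.reach([*t,.22],q)
w=cam('wrist','w3');np.savez('w3',**w);o=get_obs();print(o['time_s'])
print(proj(w,[*(t+.065*d),.032]),proj(w,[*(t-.065*d),.032]))
f=cv2.cvtColor(w['frame'],cv2.COLOR_RGB2HSV)
E
```

```text
handle [0.4631301  0.10983142 0.1       ]
brush corner [ 0.61855683 -0.18297252  0.045     ] [ 0.63591946 -0.19042625  0.045     ] jar [ 0.39380021 -0.12806186  0.085     ]
0.029612928816020345 52.08526611328125 [-0.97361346 -0.41262356  4.71845318]
0.029484465008745003 [ 0.26268157 -0.19222258  1.68545859] [ 0.54260454 -0.09863241  0.02055835]
9.25
[274.86691326 111.70559093] [275.04838946 250.57060409]
```

View pics/w3.png

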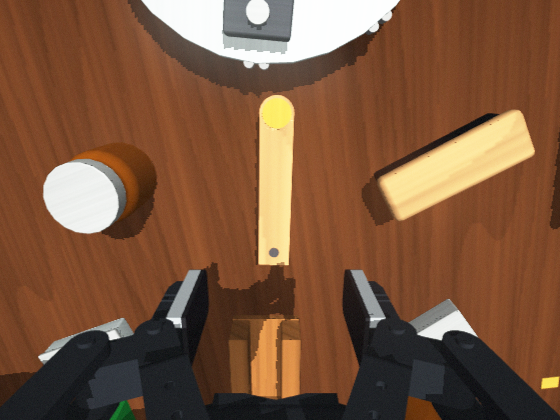

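The carrier lies flat on the bench, with the brass disc at (277,113) and the dot at (274,252). That is about 2 mm from where I planned it. Before regrasping I look at the nest from above.

```bash
python3 - <<'E'
from h import *
w=dict(np.load('w3.npz'))
D=onz(w,(277,113),.032);T=onz(w,(274,252),.032);print(D,T,np.hypot(*(D-T)[:2]),(D+T)/2,np.degrees(np.arctan2(*(D-T)[1::-1])))
bot.reach([.565,.083,.31],down(np.radians(-105.7)))
w=cam('wrist','w4');np.savez('w4',**w);print(get_obs()['time_s'],get_obs()['position'])
E
```

```text
[ 0.5463607  -0.08205965  0.032     ] [ 0.52404277 -0.21062246  0.032     ] 0.13048557417609835 [ 0.53520174 -0.14634106  0.032     ] 80.15184853483238
11.125 [0.56482965 0.0827561  0.30951924]
```

View pics/w4.png

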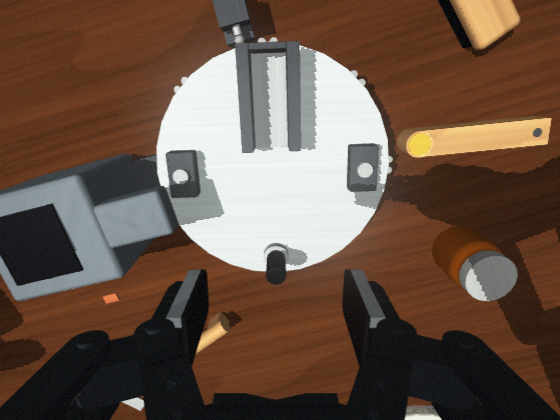

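The wrist view shows the nest channel between wall ends (248,152) and (294,150), with the stop at (236..298,44). The handle top is at about (277,280), the snout's inner edge at (160,192)–(173,232) and the plunger at (235,20). So the table is turned past 1.57. I'll compute the angles next.

```bash
python3 - <<'E'
from h import *
w=dict(np.load('w4.npz'))
def dd(c,z):
    from scipy.optimize import least_squares
    f=c['frame'].astype(int);m=((f.min(2)>150)&(f.max(2)-f.min(2)<45)).astype(np.uint8)
    m[:40]=0;m[275:]=0;m[:,:150]=0;m[:,395:]=0
    k=max(cv2.findContours(m,0,1)[0],key=cv2.contourArea);h=cv2.convexHull(k)[:,0]
    P=np.array([onz(c,p,z)[:2] for p in h])
    r=least_squares(lambda v:np.hypot(*(P-v[:2]).T)-.13,[*P.mean(0)],loss='soft_l1',f_scale=.001);return r.x,np.abs(r.fun).max(),np.median(np.abs(r.fun))
C,e,md=dd(w,.045);print('C',C,e,md)
def rel(n,p,z):
    v=onz(w,p,z)[:2];print(n,v.round(4),'r %.4f'%np.hypot(*(v-C)),'deg %.2f'%np.degrees(np.arctan2(*(v-C)[::-1])));return v
rel('stop',(267,43),.083);rel('cA',(180,176),.068);rel('cB',(365,170),.068);rel('handle',(276.5,281),.1)
rel('plunger',(231,0),.05);s1=rel('sn1',(160,192),.123);s2=rel('sn2',(173,232),.123)
rel('snmid',(166.5,212),.123);print('snout width',np.hypot(*(s1-s2)),'normal',np.degrees(np.arctan2(*(s1-s2)[::-1])))
# dark walls mask: sub-pixel wall centre lines on rows 70..145
g=cv2.cvtColor(w['frame'],cv2.COLOR_RGB2GRAY)
for r in(70,100,130):print(r,''.join('%4d'%x for x in g[r,232:322]))
E
```

```text
C [0.56746301 0.08440046] 0.0029005688051289558 0.0007214189367793361
stop [0.6862 0.0557] r 0.1222 deg -13.58
cA [0.5898 0.1798] r 0.0980 deg 76.85
cB [ 0.5432 -0.0101] r 0.0976 deg -104.42
handle [0.4586 0.1104] r 0.1119 deg 166.55
plunger [0.7354 0.0781] r 0.1681 deg -2.15
sn1 [0.5888 0.1847] r 0.1026 deg 77.97
sn2 [0.5487 0.1874] r 0.1047 deg 100.33
snmid [0.5692 0.186 ] r 0.1016 deg 89.05
snout width 0.040244113104401714 normal -3.8627085223968454
70  242 242 242 240 217 115 105 106 107 106 109 104 104 106 106 108  93  63  56  93 132 134 136 133 133 133 132 133 135 130 131 132 133 127 132 175 223 219 218 219 218 218 220 222 225 224 223 221 220 221 218 215 214 190 108  83 103  98 100  97  97  96  98  98  99  99  98 105 135 159 155 155 155 152 154 159 156 152 155 157 152 154 153 157 208 242 242 243 242 242
100  240 240 240 240 239 241 211 107 116 112 114 115 111 109 116 116 111 110  92  65  79 111 137 134 136 136 137 137 137 135 137 132 135 131 129 132 180 225 224 220 221 223 221 222 223 227 225 225 224 225 221 220 218 219 183  97  94 105 105 109 106 103 109 104 107 110 106 102 123 157 153 153 154 154 158 154 155 156 156 155 157 158 203 240 240 240 240 240 241 241
130  244 244 244 244 245 245 244 244 219 117 118 116 115 115 117 118 117 112 111 111  89  74  93 126 143 138 137 138 139 140 139 141 137 140 132 136 136 135 182 226 224 223 223 224 222 226 228 226 226 226 225 225 221 221 208 145  91 110 109 108 111 111 114 110 114 110 111 110 127 164 162 160 157 159 161 163 161 159 160 162 160 163 159 211 243 243 243 243 244 244
```

```bash
python3 - <<'E'
from h import *
w=dict(np.load('w4.npz'));C=np.array([.56746,.08440])
g=cv2.cvtColor(w['frame'],cv2.COLOR_RGB2GRAY).astype(float)
M=[]
for r in range(60,148,4):
    row=g[r]; l=next(c for c in range(225,262) if row[c+1]<180 and row[c]>=180)
    l+= (row[l]-180)/(row[l]-row[l+1])
    # right wall outer: last col of dark (<128) right of 282
    rr=max(c for c in range(282,306) if row[c]<128); rr+=(128-row[rr])/(row[rr+1]-row[rr])
    L=onz(w,(l,r),.083)[:2];Rr=onz(w,(rr,r),.083)[:2];M.append([*(L+Rr)/2,np.hypot(*(L-Rr))])
M=np.array(M);print(M[:,2].round(4))
vx,vy,x0,y0=cv2.fitLine(M[:,:2].astype(np.float32),cv2.DIST_HUBER,0,.001,.001).ravel()
if vx<0:vx,vy=-vx,-vy
n=np.array([-vy,vx]);print('heading',np.degrees(np.arctan2(vy,vx)),'offset of line from C (left +)',n@(np.array([x0,y0])-C),[x0,y0])
E
```

```text
[0.0591 0.0593 0.059  0.0592 0.0593 0.0593 0.0589 0.059  0.0589 0.0592
 0.0587 0.0587 0.0587 0.0588 0.0586 0.0586 0.0586 0.0583 0.0588 0.0588
 0.0588 0.0586]
heading -13.805076 offset of line from C (left +) 0.0004659926201901043 [np.float32(0.62933844), np.float32(0.06967524)]
```

Heading is −13.8° and the measured wall span of 59 mm matches the given sizes. Now I take the tail end and hover over the nest.

```bash
python3 - <<'E'
from h import *
u=np.radians(80.6);d=np.array([np.cos(u),np.sin(u)]);O=np.array([.535,-.1460]);q=down(u-np.pi/2)
C=np.array([.56746,.08440]);h=np.radians(-13.8);e=np.array([np.cos(h),np.sin(h)]);n=np.array([-e[1],e[0]])
p=O-.050*d
bot.reach([*p,.12],q);bot.servo_line([*p,.022],q,.12)
hand.move_gripper(.02,50);o=get_obs();print(o['gripper_width'],o['grip_force'],o['position'],o['wrist_force'])
bot.servo_line([*p,.18],q,.15)
t=C+.0008*n+e*(.036-.002-.050);qn=down(h-np.pi/2)
bot.reach([*t,.18],qn)
bot.servo_line([*t,.113],qn,.1)
w=cam('wrist','w5');np.savez('w5',**w);s=cam('scene');
o=get_obs();print(o['time_s'],o['position'],o['joint_pos'],o['gripper_width'])
z=.113-.022+.032
print('pred brass',proj(w,[*(np.array(o['position'][:2])+.115*e),z]))
cv2.imwrite('pics/m5.png',np.vstack([cv2.resize(w['frame'][0:200,150:430,::-1],(560,400)),cv2.resize(s['frame'][180:260,290:402,::-1],(280,200)).repeat(1,0) if 0 else cv2.copyMakeBorder(cv2.resize(s['frame'][180:260,290:402,::-1],(280,200)),0,0,0,280,0)]))
E
```

```text
0.029112313954149746 50.424150824546814 [ 0.52739307 -0.19555276  0.02290726] [-0.27926638  0.6522804   6.21851428]
18.3333 [0.5527167  0.08906495 0.11378629] [ 1.57090504e-01  4.17967066e-01  1.88429824e+00 -6.66220539e-06
  8.37878856e-01  1.96877948e+00] 0.028935794764175
pred brass [272.17253726 -31.22914976]
```

View pics/m5.png

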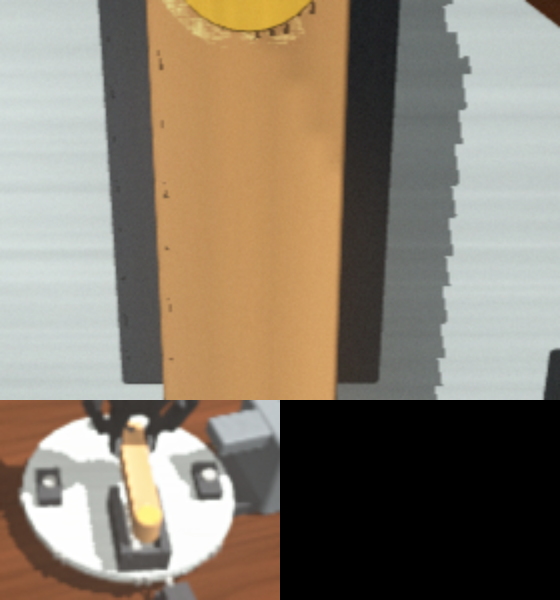

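The carrier is centred over the channel: carrier mid at 250.5 against wall mid at 251 in the crop, and the nose is about 2 mm short of plan. Lowering it now.

```bash
python3 - <<'E'
from h import *
C=np.array([.56746,.08440]);h=np.radians(-13.8);e=np.array([np.cos(h),np.sin(h)]);n=np.array([-e[1],e[0]])
t=C+.0008*n+e*(.036-.000-.050);qn=down(h-np.pi/2)
bot.servo_line([*t,.113],qn,.05)
for z in(.092,.08,.075,.0715):
    bot.servo_line([*t,z],qn,.05);o=get_obs();print(z,o['position'].round(4) if hasattr(o['position'],'round') else o['position'],np.round(o['wrist_force'],1))
    if o['wrist_force'][2]>20: print('STOP');break
else:
    hand.move_gripper(.055);bot.dwell(.3);bot.servo_line([*t,.2],qn,.15)
    bot.servo_line([*(t+.01*e),.3],qn,.25)
    w=cam('wrist','w6');np.savez('w6',**w);print(proj(w,[*(C+.101*e),.081]),proj(w,[*(C-.029*e),.081]))
print(get_obs()['time_s'])
E
```

```text
0.092 [0.5538 0.0885 0.0916] [-0.2  0.4 -0.3]
0.08 [0.5541 0.0884 0.0797] [-0.6  0.8  0.8]
0.075 [0.5543 0.0885 0.0749] [-0.2 -0.1  2.9]
0.0715 [0.5545 0.0887 0.0733] [-6.8 -0.6 23.5]
STOP
20.0417
```

```bash
python3 - <<'E'
from h import *
C=np.array([.56746,.08440]);h=np.radians(-13.8);e=np.array([np.cos(h),np.sin(h)]);n=np.array([-e[1],e[0]])
t=C+.0008*n+e*(.036-.000-.050);qn=down(h-np.pi/2)
hand.move_gripper(.055);bot.dwell(.3);bot.servo_line([*t,.2],qn,.15)
bot.servo_line([*(t+.01*e),.3],qn,.25)
w=cam('wrist');np.savez('w6',**w);print(proj(w,[*(C+.101*e),.081]),proj(w,[*(C-.029*e),.081]))
b=cam('side');s=cam('scene');np.savez('s6',b=b['frame'],s=s['frame'])
o=np.zeros((600,800,3),np.uint8);o[:300,:400]=cv2.resize(w['frame'][:,:,::-1],(400,300))
o[:300,400:]=cv2.resize(b['frame'][170:245,250:350,::-1],(400,300),interpolation=2);o[300:,:400]=cv2.resize(s['frame'][180:255,290:390,::-1],(400,300),interpolation=2)
o[300:,400:]=cv2.resize(w['frame'][20:245,130:430,::-1],(400,300),interpolation=2)
cv2.imwrite('pics/w6.png',o)
print(get_obs()['time_s'],get_obs()['wrist_force'])
E
```

```text
[275.15371062  65.15042173] [275.19112594 202.87800082]
22.4167 [-1.00019142 -1.12689554 -0.50222751]
```

View pics/w6.png

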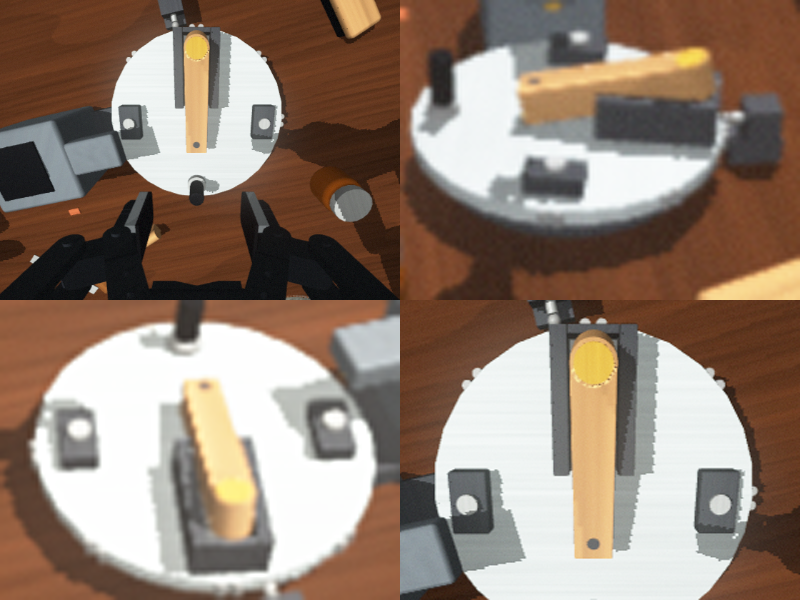

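The carrier's nose is up: its tail pivoted down in the grip while the nose caught on the end stop's top. I'll measure by how much.

```bash
python3 - <<'E'
from h import *
C=np.array([.56746,.08440]);h=np.radians(-13.8);e=np.array([np.cos(h),np.sin(h)]);n=np.array([-e[1],e[0]])
fr=lambda v:(round(float((v[:2]-C)@e),4),round(float((v[:2]-C)@n),4),round(float(v[2]),4))
w=dict(np.load('w6.npz'));b=cam('side');s=cam('scene')
pb={'s':(290+238/4,180+(488-300)/4),'b':(250+(692-400)/4,170+57/4),'w':(130+(593.5-400)*.75,20+(361-300)*.75)}
pd={'s':(290+206/4,180+(385-300)/4),'b':(250+(535-400)/4,170+80/4),'w':(130+(593.5-400)*.75,20+(544-300)*.75)}
for nm,p in(('brass',pb),('dot',pd)):
    for x,y,cx,cy in(('w','b',w,b),('w','s',w,s),('s','b',s,b)):
        P,err=tri(cx,p[x],cy,p[y]);print(nm,x+y,fr(P),round(err,4))
w4=dict(np.load('w4.npz'));g=cv2.cvtColor(w4['frame'],cv2.COLOR_RGB2GRAY)
print('col267',list(g[36:64,267]));
for r in(38,40,42,44,46,48,50,52,54,56):print(r,fr(onz(w4,(268,r),.083)))
print('camera w6 nadir',fr(ray(w,(0,0))[0]),'w4',fr(ray(w4,(0,0))[0]))
E
```

```text
brass wb (0.0989, 0.0, 0.1125) 0.001
brass ws (0.0989, 0.0015, 0.1135) 0.0031
brass sb (0.0988, 0.003, 0.1115) 0.0018
dot wb (-0.0283, 0.0, 0.0816) 0.0013
dot ws (-0.0289, 0.0015, 0.0794) 0.0032
dot sb (-0.028, 0.0029, 0.0796) 0.0
col267 [np.uint8(68), np.uint8(68), np.uint8(73), np.uint8(74), np.uint8(76), np.uint8(118), np.uint8(93), np.uint8(93), np.uint8(92), np.uint8(93), np.uint8(95), np.uint8(94), np.uint8(79), np.uint8(42), np.uint8(45), np.uint8(44), np.uint8(42), np.uint8(124), np.uint8(132), np.uint8(132), np.uint8(130), np.uint8(172), np.uint8(176), np.uint8(138), np.uint8(131), np.uint8(133), np.uint8(217), np.uint8(184)]
38 (0.1263, -0.0006, 0.083)
40 (0.1246, -0.0005, 0.083)
42 (0.123, -0.0005, 0.083)
44 (0.1213, -0.0004, 0.083)
46 (0.1197, -0.0003, 0.083)
48 (0.118, -0.0003, 0.083)
50 (0.1164, -0.0002, 0.083)
52 (0.1147, -0.0001, 0.083)
54 (0.113, -0.0001, 0.083)
56 (0.1114, -0.0, 0.083)
camera w6 nadir (0.0784, -0.0, 0.4243) w4 (0.0804, -0.0055, 0.4342)
```

The measured stop inner edge is at 118 mm, but the nose flat would reach 125 mm, so it landed on the stop with a 14° tilt. I'll regrip the tail, lift, shift back 13.5 mm, pitch the nose down 14° and lower again.

```bash
python3 - <<'E'
from h import *
C=np.array([.56746,.08440]);h=np.radians(-13.8);e=np.array([np.cos(h),np.sin(h)]);n=np.array([-e[1],e[0]])
fr=lambda v:(round(float((v[:2]-C)@e),4),round(float((v[:2]-C)@n),4),round(float(v[2]),4))
qn=down(h-np.pi/2);t=C+.0008*n-.014*e
bot.reach([*t,.14],qn);bot.servo_line([*t,.0745],qn,.12)
hand.move_gripper(.02,60);bot.servo_line([*t,.098],qn,.08)
t2=t-.0136*e;bot.servo_line([*t2,.098],qn,.06)
qt=(R.from_rotvec(np.radians(14.)*np.r_[n,0])*R.from_quat(qn)).as_quat()
bot.servo_line([*t2,.0975],qt,.002)
o=get_obs();print(o['time_s'],fr(o['position']),o['gripper_width'],np.round(o['wrist_force'],1))
b=cam('side');s=cam('scene')
oo=np.zeros((300,800,3),np.uint8);oo[:,:400]=cv2.resize(s['frame'][180:255,290:390,::-1],(400,300),interpolation=2);oo[:,400:]=cv2.resize(b['frame'][170:245,250:350,::-1],(400,300),interpolation=2);cv2.imwrite('pics/m7.png',oo)
E
```

```text
25.45 (-0.027, 0.0005, 0.0966) 0.02896915129451297 [ 0.6 -0.5 -3. ]
```

View pics/m7.png

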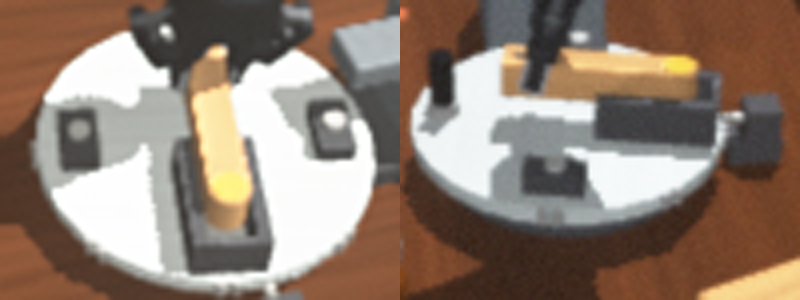

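The carrier is now level, with its nose short of the stop (brass at scene crop (230,187), stop at (228,245)). Lowering in small steps.

```bash
python3 - <<'E'
from h import *
C=np.array([.56746,.08440]);h=np.radians(-13.8);e=np.array([np.cos(h),np.sin(h)]);n=np.array([-e[1],e[0]])
fr=lambda v:(round(float((v[:2]-C)@e),4),round(float((v[:2]-C)@n),4),round(float(v[2]),4))
t2=C+.0008*n-.0276*e
for z in(.088,.082,.078,.0755,.074,.073):
    bot.servo_line([*t2,z],None,.04);o=get_obs();print(z,fr(o['position']),np.round(o['wrist_force'],1))
    if o['wrist_force'][2]>8:break
b=cam('side');s=cam('scene')
def brass(c,roi):
    x0,x1,y0,y1=roi;hsv=cv2.cvtColor(c['frame'],cv2.COLOR_RGB2HSV)[y0:y1,x0:x1]
    m=cv2.inRange(hsv,(22,150,120),(32,255,255));y,x=np.nonzero(m);return (x.mean()+x0,y.mean()+y0,len(x))
B1=brass(s,(330,365,200,250));B2=brass(b,(300,340,175,215));print(B1,B2)
P,err=tri(s,B1[:2],b,B2[:2]);print('brass',fr(P),err)
oo=np.zeros((300,800,3),np.uint8);oo[:,:400]=cv2.resize(s['frame'][180:255,290:390,::-1],(400,300),interpolation=2);oo[:,400:]=cv2.resize(b['frame'][170:245,250:350,::-1],(400,300),interpolation=2);cv2.imwrite('pics/m8.png',oo)
print(get_obs()['time_s'])
E
```

```text
0.088 (-0.028, 0.0008, 0.0878) [ 0.2 -0.  -1.8]
0.082 (-0.0278, 0.0007, 0.0817) [ 0.  -0.2 -1.6]
0.078 (-0.0278, 0.0007, 0.0777) [-0.6  0.2 -1.2]
0.0755 (-0.0277, 0.0008, 0.0754) [-0.   0.8 -1.6]
0.074 (-0.0275, 0.0008, 0.074) [-0.5 -0.  -1.7]
0.073 (-0.0275, 0.0009, 0.0735) [-1.3  0.4  4.4]
(np.float64(nan), np.float64(nan), 0) (np.float64(318.9130434782609), np.float64(191.56521739130434), 23)
 ** On entry to DLASCL parameter number  4 had an illegal value
 ** On entry to DLASCL parameter number  4 had an illegal value
 ** On entry to DLASCL parameter number  4 had an illegal value
 ** On entry to DLASCL parameter number  4 had an illegal value
 ** On entry to DLASCL parameter number  5 had an illegal value
 ** On entry to DLASCL parameter number  4 had an illegal value<stdin>:11: RuntimeWarning: Mean of empty slice.
  ret = ret.dtype.type(ret / rcount)
Traceback (most recent call last):
  File "h.py", line 21, in tri
    t=np.linalg.lstsq(np.c_[d1,-d2],o2-o1,rcond=None)[0]
      ~~~~~~~~~~~~~~~^^^^^^^^^^^^^^^^^^^^^^^^^^^^^^^^
numpy.linalg.LinAlgError: SVD did not converge in Linear Least Squares
```

Contact on the floor came at the expected height with 4 N. Release, back off along the fingers, and look.

```bash
python3 - <<'E'
from h import *
C=np.array([.56746,.08440]);h=np.radians(-13.8);e=np.array([np.cos(h),np.sin(h)]);n=np.array([-e[1],e[0]])
hand.move_gripper(.055);bot.dwell(.3)
o=get_obs();ax=R.from_quat(o['orientation']).as_matrix()[:,2]
bot.servo_line(np.array(o['position'])-.09*ax,None,.12)
bot.reach([*(C-.03*e),.29],down(h-np.pi/2))
w=cam('wrist');np.savez('w9',**w);b=cam('side');s=cam('scene');np.savez('s9',s=s['frame'],b=b['frame'])
for r in(.076,.073,.07):print(proj(w,[*(C+(.036+r-.016)*e),.081]),proj(w,[*(C+(.036+r-.146)*e),.081]))
oo=np.zeros((600,800,3),np.uint8);oo[:300,:400]=cv2.resize(s['frame'][180:255,290:390,::-1],(400,300),interpolation=2);oo[:300,400:]=cv2.resize(b['frame'][170:245,250:350,::-1],(400,300),interpolation=2)
oo[300:,:400]=cv2.resize(w['frame'][:225,130:430,::-1],(400,300),interpolation=2);cv2.imwrite('pics/m9.png',oo)
print(get_obs()['time_s'])
E
```

```text
[274.55775572  37.64509177] [274.58868746 184.98105826]
[274.55856478  41.49885557] [274.58931351 187.96308168]
[274.55936875  45.32840066] [274.58993609 190.92861071]
29.65
```

View pics/m9.png

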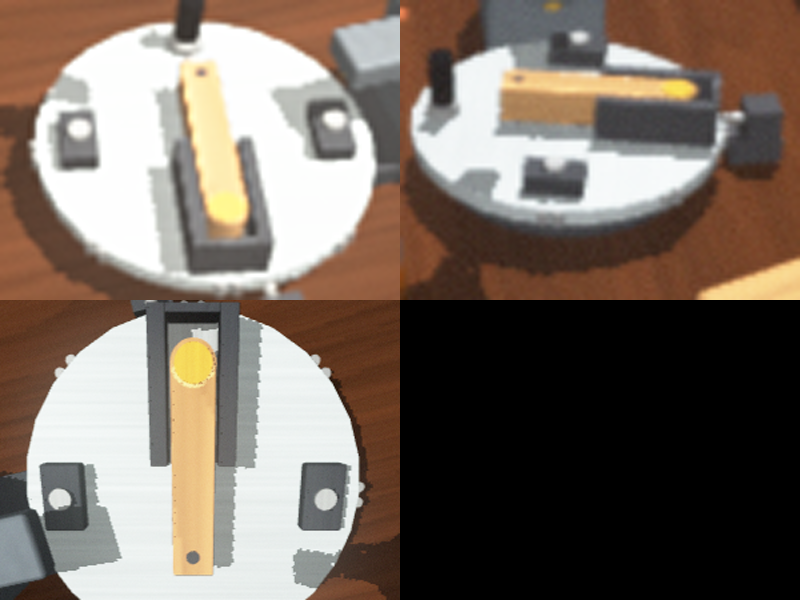

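The carrier is seated flat in the nest: brass at (274.7,46.5), dot at (274.7,192.8), nose about 13 mm from the stop. I'll slide it 5 mm closer, then turn the table in small steps, recording the tangential force to find the detents.

```bash
cat >> h.py <<'E'
C=np.array([.5665,.0846])
def blob(c,lo,hi,roi):
    x0,x1,y0,y1=roi;m=cv2.inRange(cv2.cvtColor(c['frame'],cv2.COLOR_RGB2HSV)[y0:y1,x0:x1],lo,hi)
    n,l,s,ce=cv2.connectedComponentsWithStats(m)
    if n<2:return None
    k=1+np.argmax(s[1:,4]);return ce[k][0]+x0,ce[k][1]+y0,s[k,4]
E
python3 - <<'E'
from h import *
h=np.radians(-13.8);e=np.array([np.cos(h),np.sin(h)]);n=np.array([-e[1],e[0]]);q=down(h-np.pi/2)
C0=np.array([.56746,.0844]);t=C0+.0008*n-.028*e
bot.servo_line([*t,.14],q,.25);bot.servo_line([*t,.0735],q,.12)
hand.move_gripper(.02,30);bot.servo_line([*(t+.005*e),.0735],q,.03)
print(np.round(get_obs()['wrist_force'],1));hand.move_gripper(.055);bot.dwell(.3)
bot.servo_line([*(t+.005*e),.14],q,.15);bot.servo_line([*(C0-.03*e),.29],q,.3)
w=cam('wrist');np.savez('w10',**w)
B=blob(w,(22,150,120),(32,255,255),(240,310,0,90));D=None
g=cv2.cvtColor(w['frame'],cv2.COLOR_RGB2GRAY)
y,x=np.nonzero((g[160:200,264:286]<110));print('dot',x.mean()+264,y.mean()+160,len(x))
for nm,p in(('brass',B[:2]),('dot',(x.mean()+264,y.mean()+160))):
    v=onz(w,p,.081)[:2]-C0;print(nm,p,v@e,v@n)
print(B,get_obs()['time_s'])
E
```

```text
[-4.9  0.6  9.3]
dot 273.0 190.0 1
brass (np.float64(274.2214285714286), np.float64(40.932857142857145)) 0.09315805977891058 -0.0001333647124223264
dot (np.float64(273.0), np.float64(190.0)) -0.03894164754046527 0.0011982926684030119
(np.float64(274.2214285714286), np.float64(40.932857142857145), np.int32(700)) 33.7083
```

```bash
cat > turn.py <<'E'
from h import *
import sys
def pose(deg,z=.085):
    h=np.radians(deg);e=np.array([np.cos(h),np.sin(h)]);return [*(C-.105*e),z],down(h-np.pi/2),np.array([-e[1],e[0]])
def sweep(hs,v=.06):
    for x in hs:
        p,q,n=pose(x);bot.servo_line(p,q,v);o=get_obs()
        f=np.array(o['wrist_force'][:2]);e=np.array([n[1],-n[0]])
        print('%.1f  tan(handle drag) %.1f rad %.1f  z %.1f t %.2f'%(x,f@n,f@e,o['wrist_force'][2],o['time_s']))
        if np.linalg.norm(o['wrist_force'])>30: print('STOP');break
E
python3 - <<'E'
from turn import *
p,q,n=pose(-13.8,.16);bot.reach(p,q);p,q,n=pose(-13.8);bot.servo_line(p,q,.1)
print(np.round(get_obs()['wrist_force'],1))
hand.move_gripper(.0245,20);o=get_obs();print(o['gripper_width'],o['grip_force'],np.round(o['wrist_force'],1))
sweep([-12,-9,-5,0])
E
```

```text
[-0.4 -0.6  1. ]
0.02458028420213411 0.0 [ 0.  -0.4 -0.1]
-12.0  tan(handle drag) 0.7 rad 0.5  z 0.3 t 35.91
-9.0  tan(handle drag) -1.2 rad -1.1  z 0.2 t 36.16
-5.0  tan(handle drag) -4.3 rad 0.7  z 0.2 t 36.43
0.0  tan(handle drag) 0.8 rad 0.8  z 0.7 t 36.73
```

```bash
python3 - <<'E'
from turn import *
sweep([6,12,18,24,30,36]);sweep(np.arange(38,50,1.),.05)
E
```

```text
6.0  tan(handle drag) -1.2 rad -0.3  z 0.4 t 37.07
12.0  tan(handle drag) 0.2 rad 0.1  z -0.3 t 37.40
18.0  tan(handle drag) -0.8 rad 0.8  z 0.3 t 37.73
24.0  tan(handle drag) -1.0 rad 0.5  z 0.9 t 38.07
30.0  tan(handle drag) -0.4 rad 0.0  z 1.2 t 38.40
36.0  tan(handle drag) 1.2 rad 0.3  z 1.0 t 38.73
38.0  tan(handle drag) -0.0 rad 0.2  z -0.5 t 38.98
39.0  tan(handle drag) 5.0 rad 0.5  z 1.5 t 39.23
40.0  tan(handle drag) 5.5 rad 1.4  z 1.1 t 39.48
41.0  tan(handle drag) 1.9 rad -0.8  z 0.1 t 39.73
42.0  tan(handle drag) -0.4 rad -0.4  z 0.0 t 39.98
43.0  tan(handle drag) -0.7 rad 0.1  z -0.1 t 40.23
44.0  tan(handle drag) 3.9 rad 0.8  z 1.4 t 40.48
45.0  tan(handle drag) 11.1 rad 4.2  z 4.7 t 40.73
46.0  tan(handle drag) 1.2 rad -0.5  z 0.9 t 40.98
47.0  tan(handle drag) 0.3 rad -0.6  z 0.9 t 41.23
48.0  tan(handle drag) 0.2 rad -0.3  z 0.1 t 41.48
49.0  tan(handle drag) -0.7 rad 0.2  z -0.9 t 41.73
```

```bash
python3 - <<'E'
from turn import *
sweep([55,61,67,73,79,82]);sweep([83,84,85,86,87,87.5],.05)
E
```

```text
55.0  tan(handle drag) -0.3 rad 0.5  z -0.2 t 42.07
61.0  tan(handle drag) -1.3 rad -0.2  z 0.3 t 42.40
67.0  tan(handle drag) -1.1 rad 0.4  z 0.3 t 42.73
73.0  tan(handle drag) -0.1 rad -0.7  z 1.1 t 43.07
79.0  tan(handle drag) -0.8 rad -0.5  z 0.9 t 43.40
82.0  tan(handle drag) -0.1 rad 0.7  z -0.0 t 43.65
83.0  tan(handle drag) -0.1 rad -0.4  z 1.0 t 43.90
84.0  tan(handle drag) 3.7 rad 0.1  z 1.8 t 44.15
85.0  tan(handle drag) 6.7 rad 0.7  z 5.0 t 44.40
86.0  tan(handle drag) 11.9 rad 2.5  z 9.4 t 44.65
87.0  tan(handle drag) 9.2 rad 0.1  z 5.6 t 44.90
87.5  tan(handle drag) 4.4 rad -0.4  z 1.2 t 45.15
```

```bash
cat > meas.py <<'E'
from turn import *
def heading(w,lo,hi):
    g=cv2.cvtColor(w['frame'],cv2.COLOR_RGB2GRAY).astype(float);M=[]
    for r in range(lo,hi,3):
        row=g[r];l=[c for c in range(215,262) if row[c]>=170 and row[c+1]<170]
        rr=[c for c in range(285,330) if row[c]<125 and row[c+1]>=125]
        if not l or not rr:continue
        l,k=l[-1],rr[-1];l+=(row[l]-170)/(row[l]-row[l+1]);k+=(125-row[k])/(row[k+1]-row[k])
        L=onz(w,(l,r),.083)[:2];K=onz(w,(k,r),.083)[:2]
        if .055<np.hypot(*(L-K))<.063:M.append((L+K)/2)
    M=np.array(M);vx,vy,x,y=cv2.fitLine(M.astype(np.float32),cv2.DIST_HUBER,0,.001,.001).ravel()
    c=M.mean(0)-C
    return len(M),np.degrees(np.arctan2(vy,vx)),np.degrees(np.arctan2(c[1],c[0])),np.hypot(*c)
E
python3 - <<'E'
from meas import *
print('ref w4',heading(dict(np.load('w4.npz')),60,148))
hand.move_gripper(.05);o=get_obs();p,q,n=pose(87.5,.16);bot.servo_line(p,q,.15)
bot.reach([*C,.31],q);w=cam('wrist','w11');np.savez('w11',**w);s=cam('scene','s11');b=cam('side','b11')
np.savez('s11',s=s['frame'],b=b['frame'])
g=cv2.cvtColor(w['frame'],cv2.COLOR_RGB2GRAY)
for r in(90,110,130,145):print(r,list(map(int,g[r,220:330:2])))
try:print(heading(w,80,148))
except Exception as x:print(x)
print(get_obs()['time_s'])
E
```

```text
ref w4 (30, np.float32(-13.7885685), np.float64(-13.405708984090317), np.float64(0.07019596623739918))
90 [237, 238, 239, 238, 239, 239, 240, 239, 240, 158, 154, 155, 156, 139, 107, 109, 106, 113, 111, 109, 85, 139, 154, 206, 204, 200, 223, 208, 207, 217, 207, 209, 192, 236, 204, 201, 203, 201, 78, 112, 111, 113, 114, 114, 128, 247, 247, 247, 246, 247, 247, 246, 247, 246, 246]
110 [235, 238, 237, 237, 237, 236, 236, 238, 237, 238, 238, 220, 155, 135, 113, 111, 111, 110, 116, 104, 91, 131, 201, 204, 200, 200, 202, 206, 204, 207, 203, 203, 204, 207, 212, 215, 210, 167, 97, 117, 114, 115, 120, 117, 206, 245, 245, 246, 245, 245, 245, 245, 245, 245, 245]
130 [237, 239, 238, 238, 237, 239, 238, 238, 239, 238, 238, 223, 157, 140, 113, 112, 113, 114, 113, 106, 105, 158, 205, 202, 203, 202, 202, 206, 205, 206, 204, 205, 207, 213, 217, 219, 201, 80, 117, 116, 115, 114, 116, 131, 246, 245, 246, 246, 246, 246, 246, 246, 246, 245, 246]
145 [238, 241, 239, 240, 239, 240, 240, 240, 239, 240, 241, 227, 161, 142, 112, 111, 115, 112, 116, 103, 115, 168, 202, 202, 201, 199, 203, 206, 207, 208, 205, 207, 212, 215, 219, 221, 142, 87, 115, 115, 118, 117, 117, 195, 244, 245, 245, 244, 245, 245, 244, 245, 244, 245, 245]
(14, np.float32(86.2022), np.float64(89.5068278685801), np.float64(0.04867676531618885))
47.075
```

```bash
sed -i 's/row\[c\]>=170 and row\[c+1\]<170/row[c]>=128 and row[c+1]<128/; s/(row\[l\]-170)/(row[l]-128)/' meas.py; python3 - <<'E'
from meas import *
w=dict(np.load('w11.npz'));print(heading(w,84,148),'ref',heading(dict(np.load('w4.npz')),60,148))
g=cv2.cvtColor(w['frame'],cv2.COLOR_RGB2GRAY)
for r in(5,20,35,50,60,70):print(r,list(map(int,g[r,200:350:3])))
P=[proj(w,[*(C+np.array([0,y])),.123]) for y in(.102,.13,.16)];print(np.round(P))
E
```

```text
(22, np.float32(86.232956), np.float64(87.23438919191508), np.float64(0.05877671040860253)) ref (28, np.float32(-13.680352), np.float64(-13.667981839647668), np.float64(0.06750507759865719))
5 [38, 38, 37, 43, 36, 39, 41, 43, 51, 44, 45, 44, 51, 50, 49, 97, 144, 151, 151, 153, 160, 154, 154, 151, 153, 153, 157, 157, 159, 158, 156, 159, 159, 132, 46, 45, 44, 41, 46, 40, 44, 56, 65, 73, 69, 67, 63, 64, 70, 70]
20 [55, 40, 47, 44, 39, 43, 44, 44, 44, 47, 51, 58, 58, 58, 57, 82, 136, 150, 148, 149, 154, 150, 153, 151, 154, 152, 152, 153, 152, 155, 153, 155, 157, 135, 50, 48, 50, 49, 50, 70, 67, 62, 67, 71, 74, 68, 65, 67, 70, 67]
35 [61, 46, 52, 51, 49, 49, 49, 48, 52, 49, 53, 60, 59, 63, 62, 68, 128, 151, 153, 153, 156, 155, 153, 154, 154, 154, 153, 152, 154, 155, 153, 152, 152, 137, 55, 55, 53, 93, 95, 74, 68, 67, 66, 70, 72, 69, 65, 74, 73, 69]
50 [71, 51, 53, 55, 57, 55, 57, 61, 60, 97, 234, 237, 148, 148, 147, 136, 127, 152, 154, 151, 153, 151, 152, 154, 157, 155, 153, 151, 156, 156, 153, 155, 155, 140, 100, 101, 102, 210, 248, 249, 248, 206, 71, 72, 76, 70, 63, 75, 76, 67]
60 [79, 54, 59, 61, 234, 236, 236, 237, 236, 236, 237, 238, 151, 151, 150, 147, 98, 123, 119, 117, 121, 119, 114, 114, 113, 113, 111, 115, 115, 110, 105, 106, 106, 96, 97, 100, 105, 236, 248, 248, 249, 249, 248, 248, 248, 248, 248, 231, 76, 70]
70 [235, 236, 236, 236, 235, 235, 235, 236, 236, 236, 237, 236, 237, 152, 150, 148, 74, 68, 73, 73, 72, 136, 127, 136, 133, 135, 132, 135, 134, 131, 136, 122, 93, 109, 103, 110, 111, 248, 248, 248, 248, 249, 249, 248, 249, 249, 248, 248, 248, 248]
[[271.  64.]
 [269.  26.]
 [267. -18.]]
```

```bash
python3 - <<'E'
from meas import *
w=dict(np.load('w11.npz'));g=cv2.cvtColor(w['frame'],cv2.COLOR_RGB2GRAY).astype(float)
A=[]
for r in range(2,42,2):
    row=g[r];l=np.argmax(np.diff(row[235:260]))+235;k=np.argmin(np.diff(row[290:312]))+290
    l=np.interp(105,[row[l-1],row[l],row[l+1],row[l+2]],[l-1,l,l+1,l+2]);k=np.interp(-100,-row[k-1:k+3],np.arange(k-1,k+3))
    A.append([onz(w,(l,r),.123)[:2],onz(w,(k,r),.123)[:2]])
A=np.array(A);print('width',np.hypot(*(A[:,0]-A[:,1]).T).round(4)[::4])
for nm,M in(('L',A[:,0]),('R',A[:,1]),('mid',A.mean(1))):
    vx,vy,x,y=cv2.fitLine(M.astype(np.float32),cv2.DIST_HUBER,0,.001,.001).ravel();print(nm,np.degrees(np.arctan2(abs(vy),vx*np.sign(vy))))
m=A.mean((0,1))-C;print('mid bearing',np.degrees(np.arctan2(m[1],m[0])),np.hypot(*m))
# end edge: direction
E_=[]
for c in range(252,297,3):
    r=np.argmin(np.diff(g[50:66,c]))+50;E_.append(onz(w,(c,r+.5),.123)[:2])
vx,vy,x,y=cv2.fitLine(np.array(E_,np.float32),cv2.DIST_HUBER,0,.001,.001).ravel();print('end edge',np.degrees(np.arctan2(vy,vx)),'dist',np.hypot(*(np.mean(E_,0)-C)))
E
```

```text
width [0.0422 0.0424 0.0424 0.0426 0.0425]
L 88.31866
R 88.98041
mid 88.59728
mid bearing 88.5945439173656 0.1332033893108696
end edge -2.0051208 dist 0.10405601644416501
```

The nest heading is about 86.7° and the snout's is about 88.4°, so the table is some 1.7° short. I'll push it the rest of the way in.

```bash
python3 - <<'E'
from meas import *
p,q,n=pose(86.7,.15);bot.reach(p,q);p,q,n=pose(86.7);bot.servo_line(p,q,.15)
hand.move_gripper(.0245,20);print(get_obs()['gripper_width'],get_obs()['grip_force'],np.round(get_obs()['wrist_force'],1))
sweep([87.5,88,88.5,89],.05)
hand.move_gripper(.05);p,q,n=pose(89,.16);bot.servo_line(p,q,.15)
p,q,n=pose(87.5);bot.reach([*C,.31],q);w=cam('wrist','w12');np.savez('w12',**w)
print(heading(w,84,148),get_obs()['time_s'])
E
```

```text
0.02447843723516595 1.2448805943131447 [3.3 1.3 0.3]
87.5  tan(handle drag) -2.0 rad -0.7  z 1.2 t 49.07
88.0  tan(handle drag) -0.1 rad -0.5  z 0.0 t 49.32
88.5  tan(handle drag) -0.6 rad 0.3  z -0.2 t 49.57
89.0  tan(handle drag) 0.7 rad 0.3  z -0.0 t 49.82
(21, np.float32(88.678986), np.float64(89.48952381450937), np.float64(0.057445315530904234)) 51.6417
```

The nest now heads 88.7° against the snout's 88.6°. A gentle nudge will show whether the detent is holding it.

```bash
python3 - <<'E'
from meas import *
p,q,n=pose(88.8,.15);bot.reach(p,q);p,q,n=pose(88.8);bot.servo_line(p,q,.15)
hand.move_gripper(.0245,20);sweep([89.4,90,90.4,89.2],.05)
hand.move_gripper(.05);p,q,n=pose(89.2,.16);bot.servo_line(p,q,.15)
p,q,n=pose(87.5);bot.reach([*C,.31],q);w=cam('wrist','w13');np.savez('w13',**w)
print(heading(w,84,148),get_obs()['time_s'])
h=np.radians(88.6);e=np.array([np.cos(h),np.sin(h)]);n=np.array([-e[1],e[0]])
# carrier: warm wood/dot mask extent near the tail
hsv=cv2.cvtColor(w['frame'],cv2.COLOR_RGB2HSV);m=cv2.inRange(hsv,(8,60,120),(30,255,255))[60:270,230:320]
k,l,s,c=cv2.connectedComponentsWithStats(m);i=1+np.argmax(s[1:,4]);print(s[i]+np.array([230,60,0,0,0]))
x,y,ww,hh,_=s[i];v=onz(w,(x+230+ww/2,y+60+hh),.081)[:2]-C;print('tail end r',v@e,'lat',v@n,'expect nose nest x',v@e+.160-.036)
print(onz(w,(x+230,y+60+hh-20),.081),onz(w,(x+230+ww,y+60+hh-20),.081))
E
```

```text
89.4  tan(handle drag) 4.3 rad 0.3  z 3.7 t 53.63
90.0  tan(handle drag) 7.7 rad 1.2  z 6.9 t 53.88
90.4  tan(handle drag) 8.4 rad 1.2  z 7.3 t 54.13
89.2  tan(handle drag) 4.2 rad 0.4  z 1.9 t 54.38
(21, np.float32(88.80171), np.float64(89.55359218588029), np.float64(0.057448445381743055)) 56.2083
[ 261   65   32  156 4616]
tail end r -0.049498531921628744 lat -0.00012489616939776013 expect nose nest x 0.07450146807837127
[0.54967918 0.0580308  0.081     ] [0.58300061 0.05660305 0.081     ]
```

The detent resisted the nudge at about 8 N and the table came back to 88.8°. The carrier is seated with its nose at nest x ≈ 74.5 mm and no side offset. Handing in.

```bash
python3 -c "
from h import *
print(get_obs()['time_s'],hand_in())"
```

```text
the job is handed in; nothing more can be done
56.2083 None
```

I handed the job in at 56.2 s: the carrier is seated in the nest with its nose about 8 mm short of the end stop, the table rests in the detent under the snout and the arm stands clear, but no verdict came back and I did not re-measure the bystanders.

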